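Lift the pan lid under the lamp

ROBOT

A 6-joint arm with a two-finger parallel gripper is mounted at the origin on a cart in front of the work surface, level with it; the furniture and walls round the work are solid. World frame = base frame: x ahead of the robot, y to its left, z up, the work surface at z = 0. Lengths are in m, angles in rad, forces in N, time in s.
With the tool pointing down it reaches from about 0.225 to 0.725 m from the base axis. Payload 3.1 kg.
Tool frame: the origin (TCP) lies midway between the tips of the shut fingers; the grasp point (between the pads) lies 19 mm behind it; z points along the fingers, y is the line along which they close (so a half turn about z gives the same grasp; the last joint's range is limited). The gripper opens to 85 mm and grips with 20 to 120 N. Pads are 22 mm wide; open, the fingers measure 114 mm over their backs; the gripper's body (76 mm by 85 mm) begins 54 mm behind the grasp point. The pads swing forward as they close: fully open they stand 13 mm farther back than shut.
Start: joints at [-1.471, 0.048, 0.099, 1.622, 0, 1.443], TCP at [0.119, -0.511, 0.231] pointing down, gripper open.
Joint ranges: [-2.91, 2.91], [-0.99, 1.94], [-1.21, 1.42], [-2.12, 2.29], [-1.49, 1.47], [-3.14, 3.14]. Speed limits (rad/s): [2.79, 2.79, 3.14, 3.14, 3.14, 3.14].

INTERFACE

Orientations are given as a 3x3 rotation matrix whose columns are the frame's x, y, z axes.
In Python, from plant import arm gives the robot as it stands. The module is installed in compiled form; this text tells all that it offers.
- The arm moves only by the tool servo_tool, never from a script. Its argument "motion" is a list of rows, each a list of 5 numbers: the gripper command: -1 is shut, 1 is fully open, values between are in proportion, then the shift along the tool's x, y, z in mm, then the turn about the tool's z in degrees. In form: [[grip, x, y, z, roll], ...]. A call has 1 to 12 rows; each row is the pose to reach, as a shift and turn from the pose commanded when the call began, along the tool's axes at that moment; what a row does not reach only later rows make up. A row lasts 1/12 s, in which the tool goes at most 41.7 mm and 7.16 degrees, less where a joint would pass 70% of its speed; a pose out of reach is approached as far as the arm can. A call with a gripper value outside its range is refused whole. The fingers move at their own pace and stop on an object; "grip_force" is the grip in N (left out, the last holds). Time passes only in rows, so rows that repeat a pose let the fingers close. It gives the time, the measured TCP pose, the force, the opening and the grip force at its end, in the units of the state.
- arm.get_state(): the state, without advancing time (a new reading comes with each control period).
- arm.grab_frame(name): name is "side" or "top" or "wrist"; returns a dict with "pixels" (384x512x3 uint8, red, green, blue), "fx", "fy", "cx", "cy" (pixels), "world_from_camera" (4x4, takes a point from camera to world coordinates). Camera axes: x right, y down, z forward; pixel columns grow to the right and rows downward; lengths in m; the calibration is good to about 2 mm. A picture is of the moment at which its call begins. There is no depth.
- arm.hand_in(): hands the job in; it is judged then, once.
Trained networks look in a picture, given as the dict that the camera call returned (one of the last four; its "shot" number tells which), for a name from the list of things; names that differ only in an ending like _2 or _b are one class to them, and where a whole thing is asked for, a point or a joint stands for the part that bears it (a point fixed in the world has none). Each returns a list of dicts, best first, with "conf" (0 to 1); they miss things now and then, are a little off and sometimes report something else, mostly with a low value. They report only what shows in the picture. A call takes as long as a camera call.
- arm.look_for(query, picture): "bbox" ([left, top, right, bottom] as shares, 0 to 1, of the picture: columns of its width, rows of its height, round what is visible of it).
The state is a dict: "clock": time; "joint_positions": joint angles; "dq": joint speeds; "joint_torque": joint torques, N m; "tcp_pos": TCP position; "ee_rot": TCP orientation; "ft_force": force on the tool from outside, world axes, zero at the start; "moment": the same for the moment, N m; "gripper_width": finger opening in m; "grip_force": force on a finger pad.
Only numpy, scipy, OpenCV 4.12 (cv2) and the standard library are available. Lean on these libraries where they do the work, as an engineer would, in place of code of your own. Each camera call takes 0.05 s, during which the arm holds its last target. There are 200 camera calls.

TASK

The worktop lamp is in the way over the covered frying pan that stands on the worktop (not the one on the hob): swing it aside by its knob, until no part of it is above the pan. Then take the pan's lid by its handle, lift it straight up and hold it level and still, directly over the pan with about 10 cm between the pan's rim and the lid, so that one can look in and the drips fall back into the pan. Finish still holding the lid there; leave the pan and the things around it where they are.

Things in the scene. Friction and masses are not known exactly. Their poses are not given: they have to be found in the camera images.
- lamp_arm (a joint): Angle (rad) of the worktop lamp's level arm about its upright post; 0 = straight out of the lamp's front; growing values turn it anticlockwise seen from above (the arm points roughly towards the robot, so its head goes to -y, the robot's right). Stops at -1.4 and 1.4. Light friction (under 1 N at the knob); it stays where it is left.
- lamp_knob (a point): Centre of the upright black knob on the lamp's head: round, 20 mm thick, 28 mm of gripping length, its top 17 mm above this point. Below it the head, an aluminium disc 84 mm wide: top 20 mm and underside 49 mm below this point. A level arm 12 mm thick, centreline 32 mm below this point, runs from the head to the post; the knob is 250 mm from the post's axis.
- lamp_hinge (a point): The point on the axis of the lamp's post (upright axis) at the height of the arm, 236 mm above the worktop. The foot is a disc 110 mm in diameter, fixed to the worktop; the post is 16 mm thick.
- pan_mouth (a point): Centre of the round mouth of the black frying pan, at the height of its rim (56 mm above the worktop). The pan is 208 mm wide over its rim, loose, 0.8 kg; its long handle runs from the rim along this frame's -y to 298 mm from this point, up to 65 mm above the worktop. Frame z is up.
- lid_center (a point): Centre of the round brown pan lid lying on the pan, half-way up (19 mm above its lower edge). Loose, about 0.3 kg, 219 mm wide, domed to 3 mm above this point. Its black handle is a flat bar on a 12 mm stem: 60 mm long along this frame's y, 32 mm wide along x, from 11 to 19 mm above this point, 8 mm of air below it. Grip it from above across the 32 mm. Frame z is up.
- garlic_center (a point): Centre of a garlic bulb, 60 mm wide and 58 mm high, standing near the pan; bystander, to be left alone.
- onion_center (a point): Centre of an onion, 83 mm wide and 94 mm high, standing near the pan; bystander, to be left alone.
- steel_cup_center (a point): Centre (half-way up) of an upright steel drinking cup, 74 mm wide and 99 mm high, near the pan; bystander, to be left alone.
- lid: The pan lid as a body; origin at the centre of its lower edge.
- pan: The frying pan as a body; origin on the worktop, 97 mm from the mouth's centre along the frame's -y (at the root of the handle).

How it is judged:
On the way, in this order (a step that is already met when the one before it is completed fails the run):
1. the lamp is swung clear of the pan while the lid still lies on it (horizontal distance between lamp_knob and pan_mouth above 0.145 m and height (world z) of lid_center below 0.087 m and horizontal distance between lid_center and pan_mouth below 0.03 m), for 0.2 s.
2. the lid is lifted off the pan (height (world z) of lid_center above 0.105 m and contact force between lid and pan below 0.05 N and contact force between lid and the fingers above 0.5 N), for 0.2 s.
At the end, for the whole second after the job is handed in: Fingers hold the lid, off pan and lamp: lower edge 65 to 140 mm above the rim, centre within 40 mm of the pan's, level within 8 degrees, still (20 mm/s, 0.15 rad/s); lamp knob over 145 mm from the pan's centre horizontally; pan, garlic, onion and cup moved under 30 mm (horizontal distance between lamp_knob and pan_mouth above 0.145 m and height (world z) of lid_center between 0.14 and 0.215 m and horizontal distance between lid_center and pan_mouth below 0.04 m and angle between lid's own z axis and vertical below 0.14 rad and linear speed of lid below 0.02 m/s and angular speed of lid below 0.15 rad/s and contact force between lid and the fingers above 0.5 N and contact force between lid and pan below 0.05 N and contact force between lid and lamp below 0.05 N and distance of each of pan_mouth, garlic_center, onion_center, steel_cup_center from where it was at the start of the episode below 0.03 m); the arm keeps its last pose, push and grip.
It fails at once if the lid is tipped more than 20 degrees (angle between lid's own z axis and vertical above 0.35 rad).
It fails at once if the pan is shoved more than 30 mm or tipped (distance of pan_mouth from where it was at the start of the episode above 0.03 m or angle between pan's own z axis and vertical above 0.2 rad).
It fails at once if the garlic bulb is moved more than 30 mm (distance of garlic_center from where it was at the start of the episode above 0.03 m).
It fails at once if the onion is moved more than 30 mm (distance of onion_center from where it was at the start of the episode above 0.03 m).
It fails at once if the steel cup is moved more than 30 mm (distance of steel_cup_center from where it was at the start of the episode above 0.03 m).
It also fails if it takes over 50 s, if anything falls off the work surface, if the arm or the gripper's body presses on something with over 40 N, if the wrist force passes 120 N, or if a joint passes its speed limit or range.

## Working session

There is one attempt and no reset: what is moved stays moved. The work goes in short steps, Python scripts to look and compute and a tool call to move; the robot and the scene stay as the last step left them, time stands still between calls to the robot, and variables do not carry over. Pictures are saved under pics/ and viewed, at most 10 in all, crops included, and the job is handed in when it is done.

Besides the shell and the picture viewer there is one more tool, called after "Call:" as a command line: name --pt "numbers of a row" for each row, then --argument value for the rest. servo_tool: Moves the arm, as the interface text tells. Its arguments: {"type":"object","properties":{"motion":{"type":"array"},"grip_force":{"type":"number"}},"required":["motion"]}

```bash
mkdir -p pics; cat > h.py <<'E'
import numpy as np, cv2
from plant import arm
def ray(p,u,v):
    T=np.array(p["world_from_camera"]);d=T[:3,:3]@np.array([(u-p["cx"])/p["fx"],(v-p["cy"])/p["fy"],1]);return T[:3,3],d/np.linalg.norm(d)
def at_z(p,u,v,z):
    o,d=ray(p,u,v);return o+d*(z-o[2])/d[2]
def proj(p,X):
    T=np.linalg.inv(np.array(p["world_from_camera"]));c=T[:3,:3]@np.array(X)+T[:3,3];return p["cx"]+p["fx"]*c[0]/c[2],p["cy"]+p["fy"]*c[1]/c[2]
def save(p,n): cv2.imwrite(f"pics/{n}.png",cv2.cvtColor(p["pixels"],cv2.COLOR_RGB2BGR))
def find(p,q,k=2):
    return [([round(float(x),1) for x in np.array(r["bbox"])*[512,384,512,384]],round(r["conf"],2)) for r in arm.look_for(q,p)[:k]]
E
python3 - <<'E'
from h import *
a=arm.grab_frame("side");b=arm.grab_frame("top")
for n,p in(("side",a),("top",b)):
    save(p,n+"0");print(n,np.round(p["world_from_camera"],3).tolist(),p["fx"])
    for q in["lamp_knob","lamp_arm","lid","pan","garlic_center","onion_center","steel_cup_center"]:print(q,find(p,q))
cv2.imwrite("pics/both0.png",cv2.resize(np.vstack([cv2.imread("pics/side0.png"),cv2.imread("pics/top0.png")]),(400,600)))
s=arm.get_state();print(np.round(s["ee_rot"],3),s["tcp_pos"],s["clock"])
E
```

```text
side [[-0.822, -0.22, 0.526, 0.054], [-0.57, 0.303, -0.764, 0.889], [0.009, -0.927, -0.374, 0.573], [0.0, 0.0, 0.0, 1.0]] 445.248598802084
lamp_knob [([219.5, 136.3, 310.2, 184.9], 0.92)]
lamp_arm [([220.4, 137.9, 306.6, 184.7], 0.84)]
lid [([254.7, 217.9, 346.5, 256.4], 0.62)]
pan [([258.6, 211.0, 395.0, 272.5], 0.85)]
garlic_center [([185.4, 243.1, 207.5, 266.5], 0.96)]
onion_center [([282.3, 184.8, 311.1, 215.3], 0.87)]
steel_cup_center [([230.7, 252.7, 259.9, 312.6], 0.76)]
top [[0.027, -0.995, 0.093, 0.511], [-0.999, -0.025, 0.027, 0.038], [-0.025, -0.094, -0.995, 1.071], [0.0, 0.0, 0.0, 1.0]] 407.4979487126315
lamp_knob [([222.5, 109.6, 288.3, 248.9], 0.89)]
lamp_arm [([223.7, 105.4, 290.1, 251.7], 0.62)]
lid [([228.1, 188.6, 314.1, 272.8], 0.6)]
pan [([307.8, 247.9, 379.2, 288.2], 0.94), ([342.7, 166.2, 377.4, 196.5], 0.47)]
garlic_center [([198.9, 147.4, 216.8, 166.7], 0.85), ([225.0, 107.2, 288.9, 248.1], 0.48)]
onion_center [([344.1, 165.8, 379.8, 196.5], 0.71)]
steel_cup_center [([156.3, 213.6, 191.2, 245.9], 0.93)]
[[ 0.974  0.226  0.   ]
 [ 0.226 -0.974 -0.   ]
 [-0.     0.    -1.   ]] [ 0.11855905 -0.51146535  0.23137631] 0.8
```

View pics/top0.png

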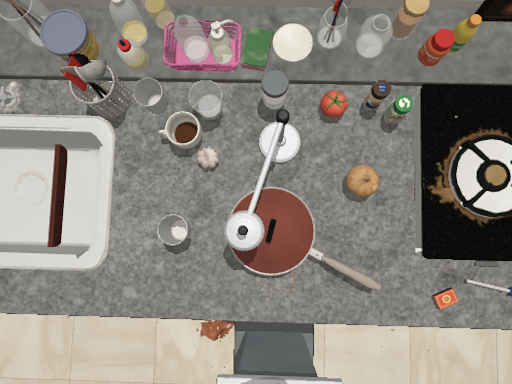

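View pics/side0.png

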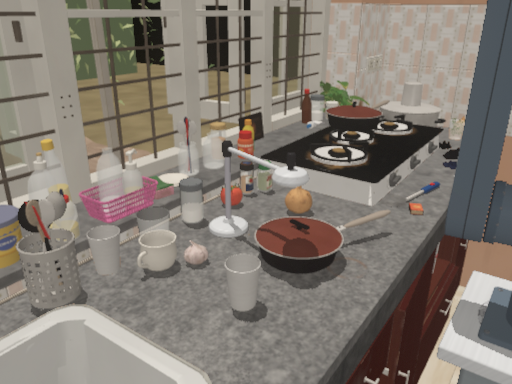

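```bash
cat > m.py <<'E'
from h import *
E
python3 - <<'E'
from h import *
p=arm.grab_frame("top");q=arm.grab_frame("side")
im=cv2.cvtColor(p["pixels"],cv2.COLOR_RGB2BGR)
k=at_z(p,243,230,.285);h=at_z(p,280,143,0.005);h2=at_z(p,282,117,.25);l=at_z(p,271,231,.09)
for n,x in zip("knob foot posttop lid".split(),(k,h,h2,l)):print(n,x.round(3))
print(np.linalg.norm((k-h)[:2]),"knob-lid",np.linalg.norm((k-l)[:2]))
print("side proj knob,lid",proj(q,k),proj(q,l))
for n,b,z in(("garlic",(207.5,157),.03),("onion",(362,181),.047),("cup",(173,230),.09)):print(n,at_z(p,*b,z).round(3))
h_=at_z(p,377,286,.065);print("panhandle end",h_.round(3))
# bar ends
print("bar",at_z(p,273.5,220,.09).round(3),at_z(p,268,243,.09).round(3))
cv2.imwrite("pics/crop1.png",cv2.resize(im[90:300,180:390],(600,600),interpolation=2))
E
```

```text
knob [0.52  0.086 0.285]
foot [0.756 0.012 0.005]
posttop [0.754 0.015 0.25 ]
lid [0.521 0.031 0.09 ]
0.24759232937350495 knob-lid 0.05539287968339405
side proj knob,lid (np.float64(292.50072499631364), np.float64(152.72537302252738)) (np.float64(300.7043231473155), np.float64(223.9857252818264))
garlic [0.709 0.2   0.03 ]
onion [ 0.653 -0.196  0.047]
cup [0.517 0.267 0.09 ]
panhandle end [ 0.396 -0.228  0.065]
bar [0.548 0.025 0.09 ] [0.492 0.037 0.09 ]
```

View pics/crop1.png

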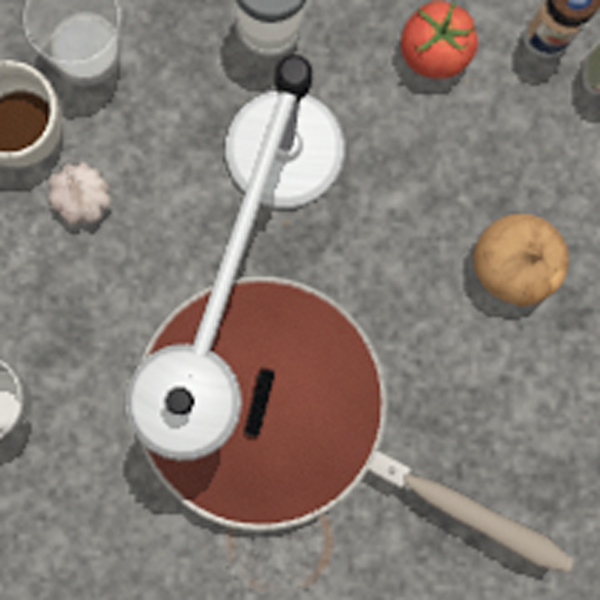

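Call:
servo_tool --pt "1 20 -18 -20 -6" --pt "1 45 -42 -45 -12" --pt "1 70 -65 -70 -19" --pt "1 95 -90 -95 -26" --pt "1 122 -115 -115 -33" --pt "1 150 -140 -130 -40" --pt "1 178 -166 -130 -47" --pt "1 206 -192 -130 -54" --pt "1 234 -218 -130 -61" --pt "1 262 -244 -130 -68" --pt "1 290 -270 -130 -75" --pt "1 310 -290 -130 -80"

```text
clock: 1.9
tcp_pos: [0.3561, -0.1565, 0.3617]
ee_rot: [[-0.06, 0.998, 0.001], [0.998, 0.06, 0.0], [0.0, 0.001, -1.0]]
ft_force: [0.7, -0.5, 0.4]
gripper_width: 0.0856
grip_force: 0.0
```

```bash
cat >> h.py <<'E'
def rel(P,yaw):
    s=arm.get_state();R=np.array(s["ee_rot"]);d=R.T@(np.array(P)-s["tcp_pos"])*1000
    y=np.degrees(np.arctan2(R[1,0],R[0,0]));print("shift",d.round(0),"roll",round(-((yaw-y+180)%360-180),1),"tcp",np.round(s["tcp_pos"],3),"yaw",round(y,1),"q",np.round(s["joint_positions"],2),"t",s["clock"],"F",np.round(s["ft_force"],1),s["gripper_width"])
E
python3 -c "
from h import *
rel([.52,.086,.36],163)"
```

```text
shift [232. 178.   2.] roll -69.5 tcp [ 0.356 -0.156  0.362] yaw 93.5 q [-0.59 -0.22  0.11  1.91  0.    0.92] t 1.9 F [ 0.7 -0.5  0.4] 0.0855768735549566
```

Call:
servo_tool --pt "1 23 18 0 -6" --pt "1 46 36 0 -13" --pt "1 70 54 0 -20" --pt "1 93 71 0 -27" --pt "1 116 89 0 -34" --pt "1 140 107 0 -41" --pt "1 163 125 0 -48" --pt "1 186 143 0 -55" --pt "1 210 161 0 -62" --pt "1 225 173 0 -67" --pt "1 232 178 0 -70" --pt "1 232 178 0 -70"

```text
clock: 2.9
tcp_pos: [0.5212, 0.084, 0.3604]
ee_rot: [[-0.958, 0.288, -0.001], [0.288, 0.958, 0.001], [0.001, 0.0, -1.0]]
ft_force: [0.3, -0.4, -0.4]
gripper_width: 0.0853
grip_force: 0.0
```

```bash
python3 - <<'E'
from h import *
p=arm.grab_frame("wrist");q=arm.grab_frame("side");save(p,"w1")
for n in["lamp_knob","lid","pan"]:print(n,find(p,n),find(q,n))
print(proj(p,[.52,.086,.285]))
rel([.52,.086,.256],163)
E
```

```text
lamp_knob [([341.4, 225.6, 378.1, 261.1], 0.71), ([202.3, 133.1, 303.3, 367.4], 0.57)] [([223.6, 137.5, 308.0, 183.7], 0.87)]
lid [([128.4, 77.2, 293.9, 238.9], 0.85)] [([252.8, 217.7, 340.6, 257.5], 0.87), ([260.8, 210.9, 393.4, 274.2], 0.23)]
pan [([0.2, 119.3, 132.6, 156.3], 0.78)] [([258.6, 211.2, 393.7, 272.7], 0.65)]
(np.float64(252.91095580494394), np.float64(203.61048646687016))
shift [  2.   4. 106.] roll -0.0 tcp [0.52  0.082 0.362] yaw 163.0 q [ 0.03  0.13  0.46  1.89 -0.    0.33] t 3.3 F [-0.2 -0.  -0. ] 0.0857429914053946
```

View pics/w1.png

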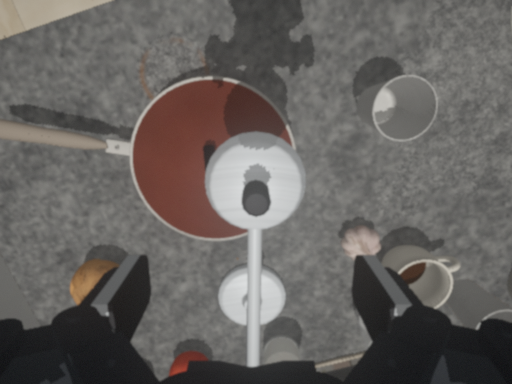

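Call:
servo_tool --pt "1 1 4 25 0" --pt "1 1 4 55 0" --pt "1 1 4 85 0" --pt "1 1 4 100 0" --pt "1 1 4 105 0" --pt "0 1 4 105 0" --pt "-0.45 1 4 105 0" --pt "-0.45 1 4 105 0" --pt "-0.45 1 4 105 0" --pt "-0.45 1 4 105 0" --pt "-0.45 1 4 105 0" --grip_force 20

```text
clock: 4.22
tcp_pos: [0.5212, 0.0864, 0.2574]
ee_rot: [[-0.957, 0.292, 0.002], [0.292, 0.957, 0.0], [-0.002, 0.001, -1.0]]
ft_force: [1.3, 0.3, 0.3]
gripper_width: 0.0234
grip_force: 0.0
```

```bash
python3 - <<'E'
from h import *
rel([.52,.086,.256],163)
s=arm.get_state();R=np.array(s["ee_rot"]);t=np.array(s["tcp_pos"]);c=np.array([.755,.013])
v=(t[:2]-c)
for a in range(4,49,4):
    r=np.radians(-a);w=np.array([[np.cos(r),-np.sin(r)],[np.sin(r),np.cos(r)]])@v*0.25/np.linalg.norm(v)+c
    d=R.T@np.array([*(w-t[:2]),0])*1000;print(a,d.round(0),w.round(3))
E
```

```text
shift [ 1. -1.  1.] roll 0.1 tcp [0.521 0.086 0.257] yaw 163.1 q [ 0.04  0.06  0.17  1.67 -0.    0.33] t 4.2167 F [1.3 0.3 0.3] 0.02343045999701238
4 [ 4. 17.  0.] [0.522 0.104]
8 [ 2. 35.  0.] [0.529 0.12 ]
12 [-1. 52.  0.] [0.537 0.136]
16 [-5. 69.  0.] [0.546 0.151]
20 [-11.  85.   0.] [0.556 0.165]
24 [-17. 102.   0.] [0.568 0.178]
28 [-25. 117.   0.] [0.58  0.191]
32 [-34. 132.   0.] [0.592 0.203]
36 [-44. 147.   0.] [0.606 0.214]
40 [-55. 160.   0.] [0.62  0.224]
44 [-67. 173.   0.] [0.635 0.233]
48 [-79. 185.   0.] [0.651 0.24 ]
```

Call:
servo_tool --pt "-0.45 0 9 0 2" --pt "-0.45 0 25 0 6" --pt "-0.45 -2 43 0 10" --pt "-0.45 -5 60 0 14" --pt "-0.45 -10 77 0 18" --pt "-0.45 -16 93 0 22" --pt "-0.45 -23 110 0 26" --pt "-0.45 -31 125 0 30" --pt "-0.45 -41 140 0 34" --pt "-0.45 -52 154 0 38" --pt "-0.45 -63 167 0 42" --pt "-0.45 -73 178 0 45"

```text
clock: 5.22
tcp_pos: [0.6429, 0.2361, 0.2563]
ee_rot: [[-0.468, 0.884, -0.0], [0.884, 0.468, -0.0], [0.0, -0.0, -1.0]]
ft_force: [0.1, -1.3, 0.8]
gripper_width: 0.0235
grip_force: 0.4
```

Call:
servo_tool --pt "-0.45 0 0 0 0" --pt "0 0 0 0 0" --pt "0.5 0 0 0 0" --pt "0.7 0 0 0 0" --pt "0.7 0 0 -25 0" --pt "0.7 0 0 -60 0" --pt "0.7 0 0 -95 0" --pt "0.7 0 0 -105 0"

```text
clock: 5.88
tcp_pos: [0.6412, 0.2346, 0.3667]
ee_rot: [[-0.47, 0.882, 0.006], [0.882, 0.47, 0.001], [-0.001, 0.006, -1.0]]
ft_force: [0.6, 0.3, 2.0]
gripper_width: 0.0726
grip_force: 0.0
```

```bash
python3 - <<'E'
from h import *
p=arm.grab_frame("top");q=arm.grab_frame("side");save(p,"top2")
for n in["lamp_knob","lid"]:print(n,find(p,n),find(q,n))
rel([.521,.031,.22],168)
E
```

```text
lamp_knob [([163.3, 109.9, 288.4, 187.5], 0.82), ([310.5, 247.0, 379.3, 285.9], 0.51)] [([178.9, 136.4, 232.6, 195.0], 0.87), ([284.8, 181.6, 312.5, 214.0], 0.48)]
lid [([226.1, 187.5, 313.7, 273.4], 0.95)] [([226.6, 252.3, 257.3, 310.3], 0.7), ([256.3, 217.7, 344.7, 258.7], 0.57)]
shift [-123. -202.  140.] roll -49.9 tcp [0.642 0.235 0.36 ] yaw 118.1 q [ 0.25  0.73  1.26  2.11 -0.    1.33] t 6.1833 F [ 0.1 -0.  -0.8] 0.07265460634395927
```

View pics/top2.png

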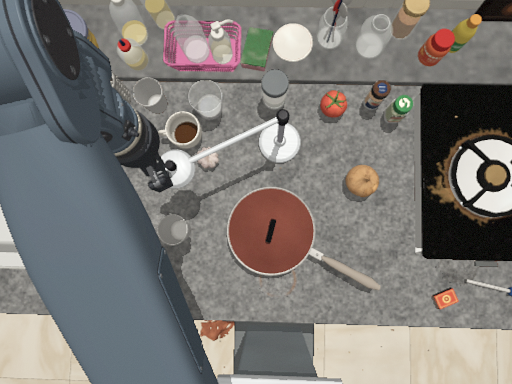

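Call:
servo_tool --pt "0.7 -12 -20 0 -5" --pt "0.7 -30 -48 0 -11" --pt "0.7 -48 -78 0 -18" --pt "0.7 -66 -108 0 -25" --pt "0.7 -84 -138 20 -32" --pt "0.7 -102 -168 45 -39" --pt "0.7 -118 -192 70 -46" --pt "0.7 -123 -202 95 -50" --pt "0.7 -123 -202 110 -50" --pt "0.7 -123 -202 110 -50" --pt "0.7 -123 -202 110 -50"

```text
clock: 7.1
tcp_pos: [0.5196, 0.0318, 0.2488]
ee_rot: [[-0.978, 0.208, -0.005], [0.208, 0.978, 0.001], [0.005, -0.001, -1.0]]
ft_force: [-0.7, -1.0, 0.4]
gripper_width: 0.0726
grip_force: 0.0
```

```bash
python3 - <<'E'
from h import *
p=arm.grab_frame("wrist");save(p,"w2")
print(find(p,"lid"))
P=[.521,.031,.09];d=np.array([.978,-.208,0]);e=np.array([.208,.978,0])
for x in(P,P+d*.03,P-d*.03,P+e*.016):print(np.round(proj(p,x),0))
rel([.521,.031,.07],168)
E
```

```text
[([140.4, 57.5, 361.3, 272.4], 0.6)]
[250. 179.]
[250. 210.]
[250. 145.]
[268. 179.]
shift [  1.  -1. 182.] roll 0.1 tcp [0.522 0.032 0.252] yaw 168.1 q [-0.07  0.05  0.14  1.66  0.    0.14] t 7.2 F [-0.5 -0.  -0.3] 0.07278763144532911
```

View pics/w2.png

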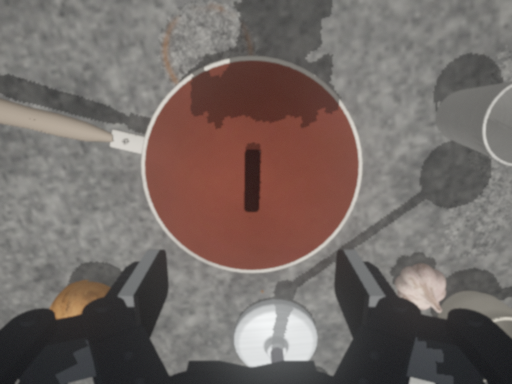

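Call:
servo_tool --pt "0.3 0 1 20 0" --pt "0.3 0 1 50 0" --pt "0.3 0 1 85 0" --pt "0.3 0 1 115 0" --pt "0.3 0 1 140 0" --pt "0.3 0 1 155 0" --pt "0.3 0 1 160 0" --pt "0.3 0 1 160 0" --pt "0.3 0 1 160 0" --grip_force 35

```text
clock: 7.95
tcp_pos: [0.5235, 0.033, 0.093]
ee_rot: [[-0.978, 0.206, 0.003], [0.206, 0.978, -0.0], [-0.003, 0.0, -1.0]]
ft_force: [0.2, -0.6, 0.7]
gripper_width: 0.0554
grip_force: 0.0
```

```bash
python3 - <<'E'
from h import *
q=arm.grab_frame("side");im=cv2.cvtColor(q["pixels"],cv2.COLOR_RGB2BGR)
cv2.imwrite("pics/s3.png",cv2.resize(im[170:290,230:390],(800,600),interpolation=2))
for z in(.075,.083,.091):print(z,np.round((np.array(proj(q,[.522,.033,z]))-[230,170])*5,0))
rel([.521,.032,.08],168)
E
```

```text
0.075 [348. 299.]
0.083 [349. 284.]
0.091 [350. 269.]
shift [ 3. -2. 14.] roll 0.1 tcp [0.524 0.033 0.094] yaw 168.1 q [-0.07  0.06 -0.16  1.34  0.    0.14] t 8.0 F [ 0.5 -0.4 -0.1] 0.05497738513997943
```

View pics/s3.png

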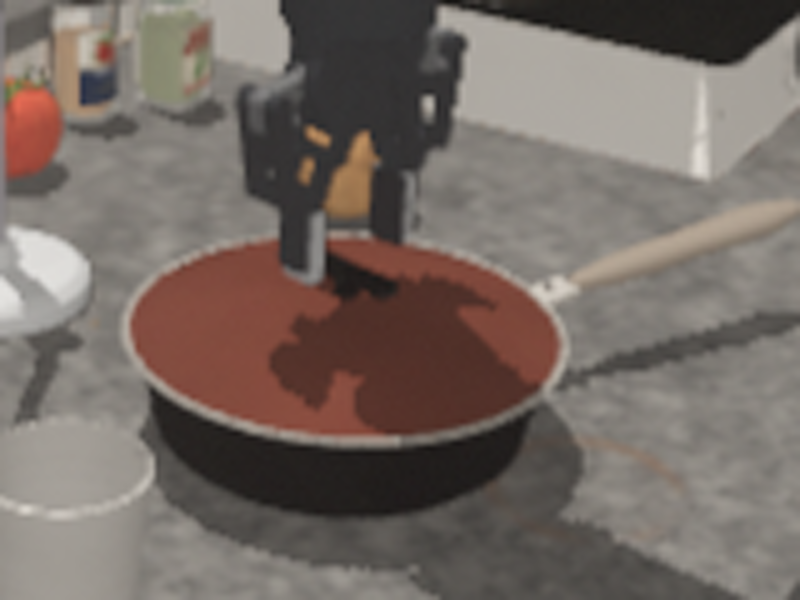

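Call:
servo_tool --pt "0.3 2 -1 5 0" --pt "0.3 2 -1 9 0" --pt "0.3 2 -1 13 0" --pt "0.3 2 -1 13 0" --pt "0 2 -1 13 0" --pt "-0.3 2 -1 13 0" --pt "-1 2 -1 13 0" --pt "-1 2 -1 13 0" --pt "-1 2 -1 13 0" --pt "-1 2 -1 13 0" --pt "-1 2 -1 13 0" --grip_force 35

```text
clock: 8.92
tcp_pos: [0.5202, 0.0322, 0.0786]
ee_rot: [[-0.978, 0.207, 0.001], [0.207, 0.978, 0.0], [-0.001, 0.0, -1.0]]
ft_force: [-0.2, -0.4, 0.6]
gripper_width: 0.0129
grip_force: 35.3
```

Call:
servo_tool --pt "-1 0 0 -2 0" --pt "-1 0 0 -5 0" --pt "-1 0 0 -9 0" --pt "-1 0 0 -14 0" --pt "-1 0 0 -20 0" --pt "-1 0 0 -20 0" --pt "-1 0 0 -20 0" --grip_force 45

```text
clock: 9.5
tcp_pos: [0.5206, 0.0322, 0.0992]
ee_rot: [[-0.978, 0.207, 0.002], [0.207, 0.978, -0.0], [-0.002, 0.0, -1.0]]
ft_force: [-0.7, -0.3, -3.0]
gripper_width: 0.0125
grip_force: 45.0
```

```bash
python3 - <<'E'
from h import *
q=arm.grab_frame("side");im=cv2.cvtColor(q["pixels"],cv2.COLOR_RGB2BGR)
cv2.imwrite("pics/s4.png",cv2.resize(im[170:290,230:390],(800,600),interpolation=2))
s=arm.get_state();print(s["ft_force"],s["moment"],s["gripper_width"],s["grip_force"],s["tcp_pos"])
E
```

```text
[ 0.44012723 -1.1598589  -2.73707674] [-0.00204559  0.00892975 -0.01515744] 0.012910391411267796 44.96900975704193 [0.52027729 0.03220165 0.09868666]
```

View pics/s4.png

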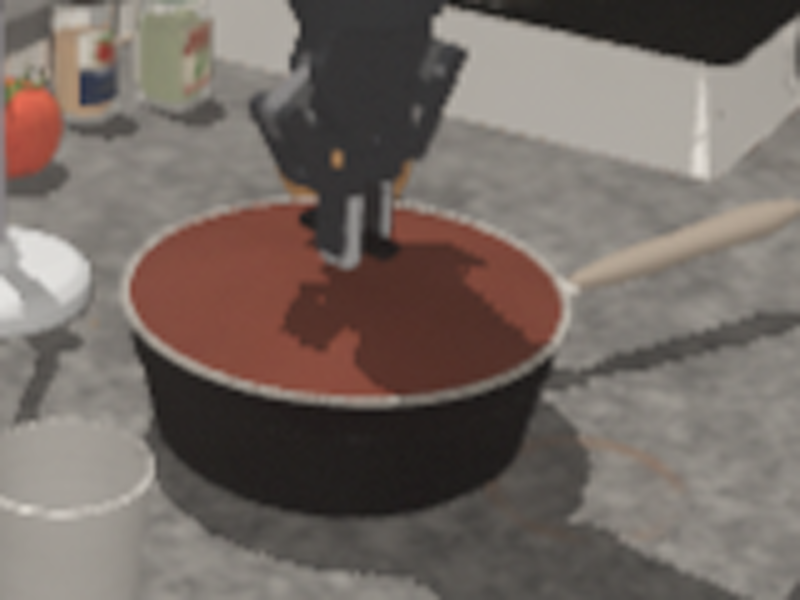

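The lid comes up level with the fingers, rim front from (350,440) to (350,400) in the crop, and the force shows about 3 N of weight. I'll raise it the rest of the way.

Call:
servo_tool --pt "-1 0 0 -5 0" --pt "-1 0 0 -15 0" --pt "-1 0 0 -28 0" --pt "-1 0 0 -42 0" --pt "-1 0 0 -56 0" --pt "-1 0 0 -68 0" --pt "-1 0 0 -76 0" --pt "-1 0 0 -80 0" --pt "-1 0 0 -80 0" --pt "-1 0 0 -80 0" --pt "-1 0 0 -80 0" --pt "-1 0 0 -80 0"

```text
clock: 10.55
tcp_pos: [0.5193, 0.0322, 0.1771]
ee_rot: [[-0.978, 0.207, -0.002], [0.207, 0.978, 0.0], [0.002, -0.0, -1.0]]
ft_force: [0.6, 0.9, -2.5]
gripper_width: 0.0125
grip_force: 44.9
```

Call:
servo_tool --pt "-1 0 0 0 0" --pt "-1 0 0 0 0" --pt "-1 0 0 0 0" --pt "-1 0 0 0 0" --pt "-1 0 0 0 0" --pt "-1 0 0 0 0"

```text
clock: 11.05
tcp_pos: [0.52, 0.0322, 0.1784]
ee_rot: [[-0.978, 0.207, 0.0], [0.207, 0.978, 0.0], [-0.0, 0.0, -1.0]]
ft_force: [0.1, -1.5, -3.5]
gripper_width: 0.0129
grip_force: 44.9
```

```bash
python3 - <<'E'
from h import *
q=arm.grab_frame("side");save(q,"s5")
s=arm.get_state();print(s["ft_force"],s["moment"],s["gripper_width"],s["grip_force"],s["tcp_pos"],s["clock"])
E
```

```text
[-0.95436959 -0.09103802 -2.20745132] [ 0.01781974  0.04458096 -0.01352583] 0.012783559567040723 44.94527578353882 [0.52001595 0.03221735 0.17835161] 11.1
```

View pics/s5.png

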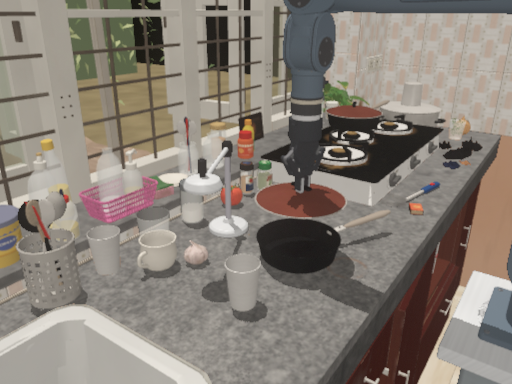

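The lid hangs level at (300,200), right above the open pan at (298,243). The lamp head is clear at (203,180), and the garlic, onion and cup have not moved.

```bash
python3 -c "
from plant import arm
print(arm.hand_in())"
```

```text
the job is handed in; nothing more can be done
None
```

I swung the lamp clear of the pan and handed the job in with the gripper holding the lid level and still, about 10 cm above the pan's rim; `hand_in()` gave no verdict, so I can't say whether it passed.

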